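# Open the tool chest's combination padlock and hold it up

### The job

Unlock the padlock on the green tool chest: turn its dial clockwise, click by click, until the pointer clicks in opposite the long rib on the case, then pull the shackle all the way out so that it comes out of the staple. Lift the opened lock off the chest by the shackle or the case and finish holding it still in the gripper, shackle still open, with the case at least 8 cm above the lid; do not let go. Leave the spanner, tin, mug and carton where they are.

Things in the scene. Friction and masses are not known exactly. Their poses are not given: they have to be found in the camera images.
- chest: Low olive-green tool chest, 270 x 376 mm, lid top 100 mm above the table, fixed; origin at the centre of its underside, -x side towards the robot. On the middle of its lid is a dark steel cradle: an 80 x 82 mm plate 16 mm thick with lips 8 to 10 mm high that locate the padlock's case with 1 mm play, so that it cannot turn or slide, only be lifted up.
- hasp (a point): Point on the lid top (100 mm above the table) at the centre of the cradle, under the lock; axes as the chest's.
- lock: Brass-coloured padlock, 0.52 kg (+-20 %), loose, lying on its back in the cradle, axes as the chest's; case 66 (x) x 68 (y) x 30 (z) mm, origin at the centre of the case's underside, which starts 16 mm above the lid; dial on top, shackle sticking out of the -x face (roughly towards the robot). It cannot come off the staple while the shackle is shut.
- lock_middle (a point): Centre of the lock's case, 15 mm above its underside. Lifted by the shackle's crossbar the lock swings down and hangs below it, this point then about 124 mm under the crossbar and the lowest edge of the case 157 mm under it.
- dial_grip (a point): Point on the dial's axis (above the case's centre) at the height to grip, 73 mm above the lid. The dial is a black disc 52 mm across, its upper face 36 mm above the case's underside, with an upright grip bar on it 40 mm long, 12 mm wide, 26 mm high; this point is 5 mm below the bar's top. The bar lies along this point's x axis, pointer end at -x.
- pointer (a point): Tip of the steel pointer at one end of the grip bar, at the dial's rim, 24 mm from its axis. When the lock is ready to open it lies towards the shackle, opposite the long steel rib on the case.
- lock_dial (a joint): Angle of the dial in rad, growing anticlockwise from above, limits -0.6 and 2.4. It clicks into a notch every 0.524 rad (30 deg, small ribs); at 0 the pointer faces the long rib and the shackle is free (within 0.1 rad), at all other notches it is barred. Starts one to four clicks above 0. Passing a click takes about 0.1 N m; released near a notch it drops into it.
- lock_shackle (a joint): How far the shackle is pulled out of the case, in m: 0 shut, 0.035 fully out at its stop (it stays captive). It slides towards the lock's -x against about 4 N of friction and stays where left. While the dial bars it, it gives only about 2 mm. Its free leg is clear of the staple from 0.026 on.
- crown (a point): Middle of the shackle's crossbar: a 9 mm round steel bar along the lock's y, straight for 34 mm, 89 mm from the lock's centre towards -x when shut, 32 mm above the lid. The legs are 52 mm apart; the opening between crossbar and case is 51 mm long, 43 mm wide and free down to the lid, so one finger fits inside it and the other outside.
- staple (a point): Foot, on the lid, of the steel staple arch that stands over one leg of the shackle: two 6 mm posts 23 mm apart (in y), 48 mm high, 47 mm from the lock's centre towards -x and 26 mm towards +y.
- spanner: Steel spanner 160 mm long lying on the lid beside the lock; leave alone.
- tin: Small steel tin, 52 mm across, 45 mm high, on the lid beside the lock; leave alone.
- mug: White mug, 80 mm across, 90 mm high, on the bench; leave alone.
- fuse_box: Cardboard carton 90 x 60 x 35 mm on the bench; leave alone.

How it is judged:
By the outcome, as a careful person would: the job done as asked, in the order asked, and still so for the second after the job is handed in, while the arm keeps its last pose, push and grip.
It also fails if it takes over 61 s, if anything falls off the work surface, if the arm or the gripper's body presses on something with over 40 N, if the wrist force passes 120 N, or if a joint passes its speed limit or range.

### The arm

A 6-joint arm with a two-finger parallel gripper is mounted at the origin on the work surface. World frame = base frame: x ahead of the robot, y to its left, z up, the work surface at z = 0. Lengths are in m, angles in rad, forces in N, time in s.
With the tool pointing down it reaches from about 0.275 to 0.75 m from the base axis. Payload 10.2 kg.
Tool frame: the origin (TCP) lies midway between the tips of the shut fingers; the grasp point (between the pads) lies 19 mm behind it (env.hold_point_z is the distance from the TCP to the grasp point, in m); z points along the fingers, y is the line along which they close (so a half turn about z gives the same grasp; the last joint's range is limited). The gripper opens to 85 mm and grips with 20 to 120 N. Pads are 22 mm wide; open, the fingers measure 114 mm over their backs; the gripper's body (76 mm by 85 mm) begins 54 mm behind the grasp point. The pads swing forward as they close: fully open they stand 13 mm farther back than shut.
Start: joints at [1.109, 0.313, 1.498, -0, 1.331, -0.223], TCP at [0.124, 0.51, 0.231] pointing down, gripper open.
Joint ranges: [-2.94, 2.94], [-0.97, 2.17], [0.19, 2.56], [-1.23, 4.37], [0.02, 3.11], [-2.88, 2.88]. Speed limits (rad/s): [2.39, 2.39, 3.01, 3.14, 3.14, 3.14].

### API

Orientations are given as a unit quaternion [x, y, z, w].
In Python, from bench import env, kinematics, monitor, eyes, job gives the robot as it stands. The module is installed in compiled form; this text tells all that it offers. Calls block until the motion is done:
- env.reach(position, orientation): joint-space move of the TCP to a pose.
- env.movel(position, velocity=0.15, frame=None, guard=None): straight line of the TCP; frame=None keeps the orientation; velocity is the mean speed in m/s. With guard (N) it stops when the force on the tool has changed by that much, and returns True; else False.
- env.set_joints(angles): joint-space move.
- env.release() and env.close_gripper(effort=None): open the fingers fully, or close them until they stop; effort is the grip in N (None keeps the last).
- env.hold(seconds).
- kinematics.ik(position, orientation): joint angles nearest the present ones, or None.
- monitor.sense(): the state.
- eyes.grab_frame(name): name is "scene" or "top" or "wrist"; returns a dict with "frame" (480x640x3 uint8, red, green, blue), "mtx" (3x3 intrinsics, pixels), "k1" (the pictures are not rectified: a ray, as slopes to the right and down, at radius r is drawn at 1 + k1 r^2 times it, then the intrinsics apply), "view" (4x4, takes a point from world to camera coordinates). Camera axes: x right, y down, z forward; pixel columns grow to the right and rows downward; lengths in m; the calibration is good to about 2 mm. A picture is of the moment at which its call begins. There is no depth.
A pose or a line that the arm cannot do raises env.MotionError and nothing moves.
- job.hand_in(): hands the job in; it is judged then, once.
The state is a dict: "clock": time; "joints": joint angles; "qvel": joint speeds; "joint_efforts": joint torques, N m; "position": TCP position; "ee_rot": TCP orientation; "contact_force": force on the tool from outside, world axes, zero at the start; "ft_torque": the same for the moment, N m; "finger_gap": opening from 0.0 (shut) to 1.0 (fully open); "gripper_force": force on a finger pad.
Only numpy, scipy, OpenCV 4.12 (cv2) and the standard library are available. Lean on these libraries where they do the work, as an engineer would, in place of code of your own. Each camera call takes 0.05 s, during which the arm holds its last target. There are 200 camera calls.

## Working session

There is one attempt and no reset: what is moved stays moved. The work goes in short steps, each a Python script; the robot and the scene stay as the last script left them, time stands still between calls to the robot, and variables do not carry over. Pictures are saved under pics/ and viewed, at most 10 in all, crops included, and the job is handed in when it is done.

```bash
mkdir -p pics
python3 - <<'E'
from bench import env,monitor,eyes
import cv2,numpy as np
s=monitor.sense(); print(s['clock'],s['position'],s['ee_rot'],env.hold_point_z)
for n in ("top","scene"):
    f=eyes.grab_frame(n); cv2.imwrite(f"pics/{n}0.png",f["frame"][:,:,::-1])
    print(n,f["mtx"].tolist(),f["k1"],np.round(f["view"],4).tolist())
E
```

```text
0.0 [0.12406945 0.50986612 0.23074169] [ 1.19107068e-01  9.92881213e-01 -5.97702178e-04 -2.13661136e-04] 0.0187
top [[513.4976292649599, 0.0, 316.2011022618479], [0.0, 513.4976292649599, 247.53027674516778], [0.0, 0.0, 1.0]] -0.09325661312628629 [[-0.0089, -1.0, 0.0042, -0.0003], [-0.9975, 0.0086, -0.0697, 0.5531], [0.0697, -0.0048, -0.9976, 1.326], [0.0, 0.0, 0.0, 1.0]]
scene [[443.36700198725043, 0.0, 320.3475267970968], [0.0, 443.36700198725043, 239.01601960908516], [0.0, 0.0, 1.0]] -0.09012632702713187 [[0.6827, 0.7307, 0.0021, -0.3718], [0.5827, -0.5427, -0.6049, -0.2423], [-0.4408, 0.4142, -0.7963, 1.3324], [0.0, 0.0, 0.0, 1.0]]
```

View pics/top0.png

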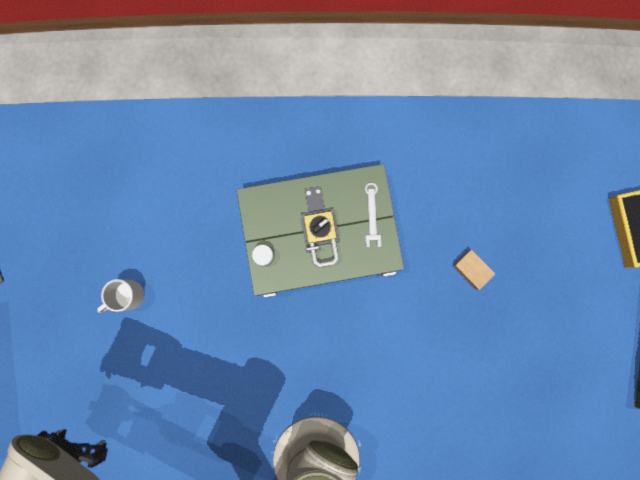

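The top view shows the chest with corners near (238,188), (385,164), (402,270) and (254,294). The lock is near (320,228), with the shackle towards the robot. The spanner is on the right at (373,215) and the tin on the left at (262,255). The pointer is up and to the right, to be checked in a close look.

```bash
cat > h.py <<'E'
from bench import env,kinematics,monitor,eyes,job
import cv2,numpy as np
from scipy.spatial.transform import Rotation as R
def world(f,px,z):
    """pixels (n,2) onto the plane at height z"""
    d=np.array([f["k1"],0,0,0,0.])
    p=cv2.undistortPoints(np.array(px,float).reshape(-1,1,2),f["mtx"],d).reshape(-1,2)
    V=np.array(f["view"]);C=-V[:3,:3].T@V[:3,3]
    r=np.c_[p,np.ones(len(p))]@V[:3,:3]
    return C+r*((z-C[2])/r[:,2])[:,None]
def pix(f,P):
    V=np.array(f["view"])
    return cv2.projectPoints(np.array(P,float).reshape(-1,1,3),cv2.Rodrigues(V[:3,:3])[0],V[:3,3],f["mtx"],np.array([f["k1"],0,0,0,0.]))[0].reshape(-1,2)
def down(a):
    """tool down, closing line (tool y) at world angle a"""
    y=np.array([np.cos(a),np.sin(a),0]);z=np.array([0,0,-1.])
    return R.from_matrix(np.c_[np.cross(y,z),y,z]).as_quat()
def snap(n,name):
    f=eyes.grab_frame(n); cv2.imwrite(f"pics/{name}.png",f["frame"][:,:,::-1]); return f
E
python3 - <<'E'
from h import *
f=eyes.grab_frame("top"); hsv=cv2.cvtColor(f["frame"],cv2.COLOR_RGB2HSV)
m=cv2.inRange(hsv,(30,40,30),(55,255,200)); 
c=max(cv2.findContours(m,0,2)[0],key=cv2.contourArea)
h=cv2.convexHull(c); w=world(f,h.reshape(-1,2),0.1)[:,:2].astype(np.float32)
r=cv2.minAreaRect(w); print(r, cv2.boxPoints(r).tolist())
m=cv2.inRange(hsv,(18,120,100),(30,255,255)); m[:,:250]=0;m[:,400:]=0
c=cv2.findNonZero(m); print(cv2.boundingRect(c)); w=world(f,c.reshape(-1,2),0.146)[:,:2].astype(np.float32); print(cv2.minAreaRect(w))
p=np.array(cv2.minAreaRect(w)[0])
s=monitor.sense()
a=np.arctan2(*(R.from_quat(s['ee_rot']).as_matrix()[:2,1][::-1])); print('tool y angle',a)
for y in (a,np.pi/2,-np.pi/2):
    print(y,kinematics.ik([p[0]-.05,p[1],.33],down(y)))
E
```

```text
((0.6275113224983215, -0.007348254323005676), (0.19678878784179688, 0.3689463436603546), 9.226154327392578) [[0.5008129477500916, 0.1589626669883728], [0.5599667429924011, -0.20521068572998047], [0.7542096972465515, -0.17365917563438416], [0.6950559020042419, 0.19051417708396912]]
(0, 0, 0, 0)Traceback (most recent call last):
  File "<stdin>", line 8, in <module>
AttributeError: 'NoneType' object has no attribute 'reshape'
```

Run:
```python
from h import *
f=eyes.grab_frame("top")
print(world(f,[[238,188],[385,164],[402,270],[254,294]],.1)[:,:2])
p=world(f,[[320,228]],.15)[0]; print(p)
yaw=np.radians(9.2); u=np.array([np.cos(yaw),np.sin(yaw),0])
q=p-0.05*u; q[2]=.34
best=None
for a in (yaw,yaw+np.pi,yaw+np.pi/2,yaw-np.pi/2):
    print(a,kinematics.ik(q,down(a)))
env.reach(q,down(yaw-np.pi/2))
f=snap("wrist","w1"); print(monitor.sense()['clock'],np.round(f["view"],4).tolist(),f["mtx"][0].tolist(),f["mtx"][1].tolist(),f["k1"])
```

```text
[[ 0.69769015  0.18856042]
 [ 0.75553084 -0.17883327]
 [ 0.49015835 -0.21565651]
 [ 0.43460752  0.148662  ]]
[ 0.59031792 -0.01397514  0.15      ]
0.16057029118347832 [-2.57087079e-01  3.01070873e-01  1.23495523e+00 -4.44089210e-16
  1.60556655e+00 -4.17657370e-01]
3.302162944773271 [-2.57087079e-01  3.01070873e-01  1.23495523e+00 -4.44089210e-16
  1.60556655e+00  2.72393528e+00]
1.7313666179783749 [-2.57087079e-01  3.01070873e-01  1.23495523e+00 -4.44089210e-16
  1.60556655e+00 -1.98845370e+00]
-1.4102260356114182 [-2.57087079e-01  3.01070873e-01  1.23495523e+00 -4.44089210e-16
  1.60556655e+00  1.15313896e+00]
2.6833 [[0.161, -0.987, 0.0002, -0.1077], [-0.9526, -0.1553, 0.2615, 0.4495], [-0.258, -0.0423, -0.9652, 0.6211], [0.0, 0.0, 0.0, 1.0]] [369.1472980979975, 0.0, 320.0282226333121] [0.0, 369.1472980979975, 249.02636473764005] -0.030911218127526494
```

View pics/w1.png

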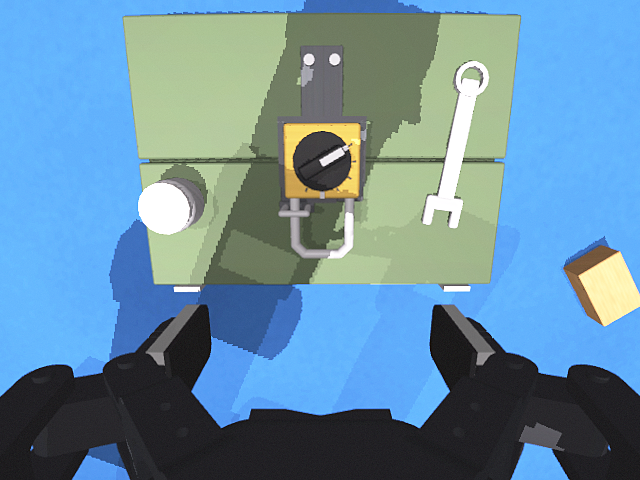

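The close view shows the dial centre at (322,161), with the pointer ending near (348,147), up and to the right. That is about 118° anticlockwise from the long rib at (322,195), or 4 clicks. The staple stands over the left leg at (293,212), and the crossbar is at (322,255).

Run:
```python
from h import *
f=eyes.grab_frame("wrist"); im=f["frame"]; hsv=cv2.cvtColor(im,cv2.COLOR_RGB2HSV)
roi=np.zeros(im.shape[:2],np.uint8); roi[112:206,276:370]=255
m=cv2.inRange(hsv,(15,110,60),(32,255,255))&roi
m=cv2.morphologyEx(m,cv2.MORPH_OPEN,np.ones((3,3)))
c=cv2.findNonZero(m).reshape(-1,2); print(len(c),c.min(0),c.max(0))
r=cv2.minAreaRect(world(f,c,.146)[:,:2].astype(np.float32)); print(r)
# black dial disc
k=cv2.inRange(hsv,(0,0,0),(180,255,60))&roi
e=world(f,[[124,16],[520,14],[491,284],[153,284]],.1)[:,:2]
print('lid',e.tolist(),e.mean(0),np.degrees(np.arctan2(*(e[1]-e[0])[::-1]))+90,np.degrees(np.arctan2(*(e[2]-e[3])[::-1]))+90)
o=cv2.resize(im[105:265,230:420],None,fx=4,fy=3.75*4/3.75,interpolation=cv2.INTER_CUBIC)[:600]
cv2.imwrite("pics/w1crop.png",o[:,:,::-1])
```

```text
2837 [283 123] [360 197]
((0.5961867570877075, -0.01321905106306076), (0.06412750482559204, 0.06720946729183197), 9.275294303894043)
lid [[0.6965564654127971, 0.18982539991835726], [0.7577767965640869, -0.1744337871917903], [0.49451583455176257, -0.2204456035683804], [0.4342882976367901, 0.14924288006015465]] [ 0.59578435 -0.01395278] 9.540427651493843 9.253011125637215
```

View pics/w1crop.png

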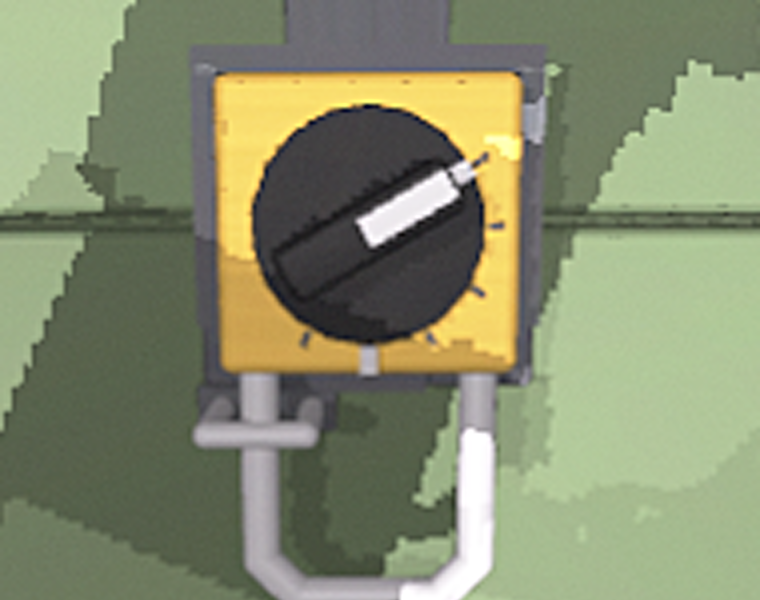

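The crop confirms that the pointer sits at the 4th small rib, i.e. +120°. The lock centre is about (0.596, -0.0135) with a yaw of 9.3°. Next I'll grip the bar and turn it four clicks clockwise.

```bash
cat >> h.py <<'E'
yaw=np.radians(9.3); U=np.array([np.cos(yaw),np.sin(yaw),0]); W=np.array([-U[1],U[0],0]); C=np.array([.596,-.0135,0])
def at(x,y,z): return C+x*U+y*W+np.array([0,0,z])
def st(t=""):
    s=monitor.sense(); print(t,round(s['clock'],2),np.round(s['position'],4),'F',np.round(s['contact_force'],1),'Mz',round(s['ft_torque'][2],3),'gap',round(s['finger_gap'],3),'g',round(float(np.max(s['gripper_force'])),1),'j6',round(s['joints'][5],2)); return s
E
python3 - <<'E'
from h import *
f=eyes.grab_frame("wrist"); d=world(f,[[322.2,161]],.152)[0]; print('dial',d,'lock frame',(d-C)@U,(d-C)@W)
a0=yaw-np.pi/2
env.reach(at(0,0,.22),down(a0+np.radians(120))); st()
print(env.movel(at(0,0,.156),.08,guard=8)); st()
env.close_gripper(40); st('grip')
for k in (90,60,30,0):
    env.reach(at(0,0,.156),down(a0+np.radians(k))); env.hold(.2); st(k)
snap("scene","s2");
E
```

```text
dial [ 0.59632647 -0.01381058  0.152     ] lock frame 0.00027199095874767327 -0.00035925514665890095
 4.58 [ 0.5961 -0.0135  0.2202] F [ 0.1 -0.3 -0.1] Mz 0.013 gap 1.002 g 0.0 j6 -0.9
False
 5.53 [ 0.5963 -0.0135  0.1566] F [-1.   0.1 -0.7] Mz -0.006 gap 0.999 g 0.0 j6 -0.9
grip 6.19 [ 0.5961 -0.0134  0.1562] F [0.7 0.2 0.6] Mz 0.005 gap 0.131 g 41.1 j6 -0.9
90 6.96 [ 0.5961 -0.0134  0.1562] F [0.1 1.9 4.9] Mz -0.011 gap 0.128 g 41.4 j6 -0.38
60 7.72 [ 0.5961 -0.0135  0.1562] F [0.5 1.9 4.6] Mz -0.07 gap 0.129 g 41.6 j6 0.14
30 8.49 [ 0.5961 -0.0136  0.1562] F [1.2 0.9 6.4] Mz -0.078 gap 0.133 g 41.7 j6 0.66
0 9.26 [ 0.5961 -0.0137  0.1561] F [ 1.2 -0.9  6. ] Mz -0.039 gap 0.133 g 41.7 j6 1.19
```

Now release, back off and check the dial.

Run:
```python
from h import *
env.release(); env.movel(at(0,0,.22),.15)
env.reach(at(-.105,-.004,.24),down(yaw-np.pi/2)); env.hold(.2)
st(); f=snap("wrist","w3")
p=pix(f,[at(0,0,.152),at(-.089,0,.132)]); print(p)
x,y=p.mean(0).astype(int); im=f["frame"][max(0,y-110):y+110,max(0,x-130):x+130]
cv2.imwrite("pics/w3c.png",cv2.resize(im,None,fx=2.6,fy=2.6)[:,:,::-1])
```

```text
11.3 [ 0.4935 -0.0343  0.2392] F [ 0.1  1.  -0.6] Mz -0.002 gap 1.003 g 0.0 j6 1.1
[[313.99890072  79.89912624]
 [314.97901656 224.71975027]]
```

View pics/w3c.png

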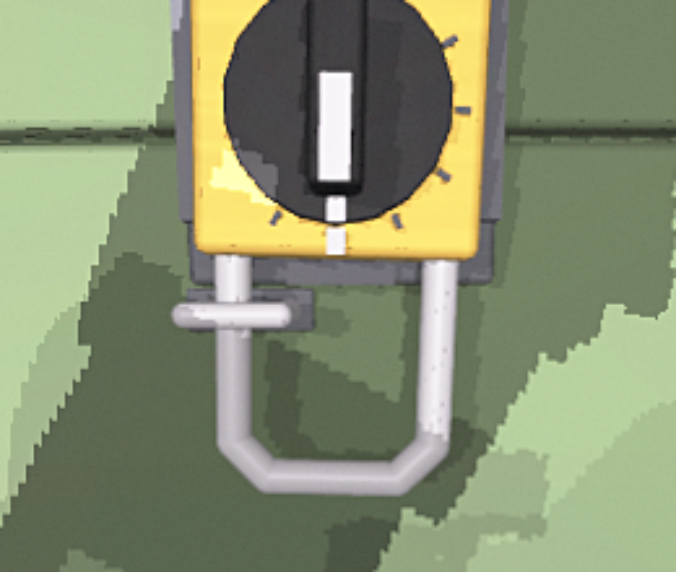

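The pointer now clicks in opposite the long rib (crop column 335), and the crossbar is at crop row 478, as predicted. Next I'll grip the crossbar and pull.

Run:
```python
from h import *
env.reach(at(-.105,-.004,.22),down(yaw)); 
print(env.movel(at(-.105,-.004,.113),.1,guard=8)); st('down')
env.close_gripper(40); st('grip')
print(env.movel(at(-.130,-.004,.113),.05,guard=30)); st('pull')
f=snap("wrist","w4")
```

```text
False
down 13.97 [ 0.4933 -0.0345  0.1135] F [-0.  -0.4 -0.1] Mz -0.017 gap 1.0 g 0.0 j6 -0.47
grip 14.66 [ 0.4936 -0.0346  0.1134] F [ 3.1 -0.8  0.2] Mz -0.124 gap 0.088 g 39.0 j6 -0.47
True
pull 15.18 [ 0.4739 -0.0387  0.1147] F [ 4.2  0.3 -0.2] Mz 0.052 gap 0.085 g 39.5 j6 -0.49
```

The crossbar stopped at -0.1246 m, 35 mm out and at its stop. Next I'll release, move above the case and check.

Run:
```python
from h import *
env.movel(at(-.124,-.004,.1135),.05); st()
env.release(); env.movel(at(-.124,-.004,.25),.15)
env.reach(at(-.09,0,.27),down(yaw-np.pi/2)); env.hold(.2); st(); f=snap("wrist","w5")
cv2.imwrite("pics/w5c.png",f["frame"][:,:,::-1][0:360,100:540])
```

```text
15.47 [ 0.4737 -0.0374  0.1132] F [-0.4 -0.2 -0.5] Mz -0.092 gap 0.09 g 39.8 j6 -0.49
 18.9 [ 0.5071 -0.0281  0.27  ] F [ 0.1 -0.4 -0.2] Mz 0.025 gap 0.999 g 0.0 j6 1.12
```

View pics/w5c.png

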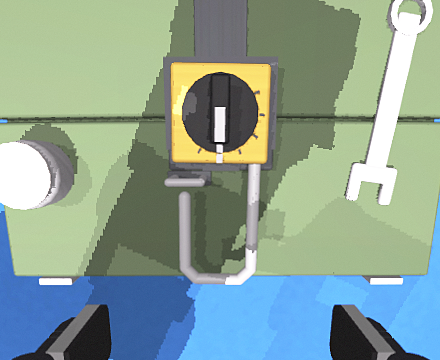

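The shackle is fully out, and its free leg (tip at crop (184,195)) is clear of the staple at (185,181). Next I'll grip the case across its sides and lift it straight up.

Run:
```python
from h import *
env.reach(at(0,0,.22),down(yaw-np.pi/2))
print(env.movel(at(0,0,.122),.08,guard=8)); st('down')
env.close_gripper(70); st('grip')
print(env.movel(at(0,0,.142),.05,guard=25)); st('up2')
```

```text
False
down 20.82 [ 0.5962 -0.0135  0.1225] F [0.1 0.3 0.8] Mz -0.02 gap 0.996 g 0.0 j6 1.19
grip 21.12 [ 0.5964 -0.0135  0.1229] F [-1.2  0.8  6.8] Mz -0.056 gap 0.775 g 80.2 j6 1.19
False
up2 21.68 [ 0.5957 -0.0135  0.1418] F [-0.   0.2 -5. ] Mz -0.053 gap 0.771 g 79.7 j6 1.19
```

The weight reads 5 N, so the lock is held. Lifting.

Run:
```python
from h import *
env.movel(at(0,0,.27),.08); env.hold(1); st('top'); f=snap("scene","s6")
x,y=pix(f,[at(-.03,0,.26)])[0].astype(int); print(x,y)
im=f["frame"][max(0,y-120):y+150,max(0,x-170):x+170]; cv2.imwrite("pics/s6c.png",cv2.resize(im,None,fx=2,fy=2)[:,:,::-1])
```

```text
top 24.43 [ 0.596  -0.0135  0.27  ] F [ 0.   0.1 -4.4] Mz 0.003 gap 0.774 g 79.7 j6 1.19
321 208
```

View pics/s6c.png

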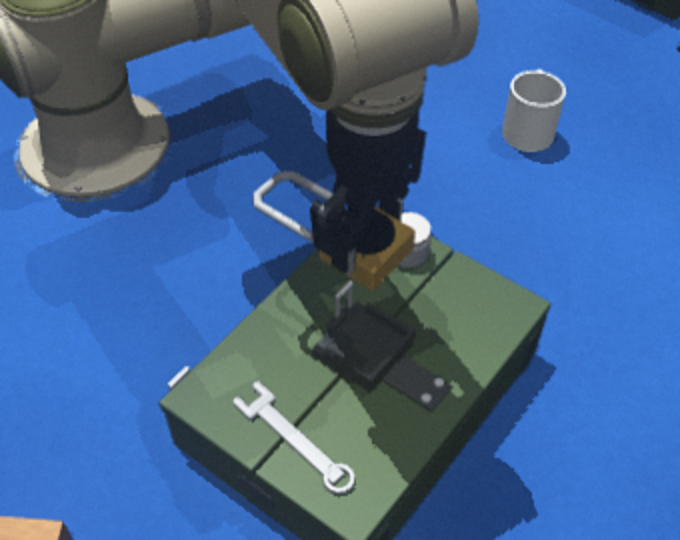

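The picture shows the lock held level in the gripper at (365,240), well above the empty cradle at (370,345). The shackle is still open at (290,200), and the spanner, tin, mug and carton have not moved.

```bash
python3 -c "
from h import *
print(job.hand_in())"
```

```text
the job is handed in; nothing more can be done
None
```

The padlock is unlocked and handed in: I turned the dial four clicks clockwise to the long rib and pulled the shackle out to its stop, and the gripper now holds the open lock by its case about 16 cm above the lid.

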